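# Arm the board tester and hold its cam lever at full lift

### The arm

A 7-joint arm with a two-finger parallel gripper is mounted at the origin on the work surface. World frame = base frame: x ahead of the robot, y to its left, z up, the work surface at z = 0. Lengths are in m, angles in rad, forces in N, time in s.
With the tool pointing down it reaches from about 0.4 to 0.85 m from the base axis. Payload 4.4 kg.
Tool frame: the origin (TCP) lies on the centre line of the jaws, within the pads' length; the fingertips stand 8 mm ahead of it and the grasp point (between the pads) lies 11 mm behind it (env.tip_extent is the distance from the TCP to the fingertips, in m); z points along the fingers, y is the line along which they close (so a half turn about z gives the same grasp; the last joint's range is limited). The gripper opens to 94 mm and grips with 3 to 60 N. Pads are 16 mm wide; open, the fingers measure 119 mm over their backs; the gripper's body (75 mm by 177 mm) begins 78 mm behind the grasp point.
Start: joints at [1.153, 0.628, 0.038, 1.517, -0.027, 0.996, -0.02], TCP at [0.224, -0.61, 0.213] pointing down, gripper open.
Joint ranges: [-3.06, 3.06], [-0.37, 2.12], [-1.25, 1.32], [0.18, 2.47], [-1.1, 4.24], [0.23, 1.98], [-2.94, 2.94]. Speed limits (rad/s): [2.57, 2.57, 3.14, 3.14, 3.14, 3.14, 3.14].

### API

Orientations are given as a unit quaternion [w, x, y, z].
In Python, from bench import env, eyes gives the robot as it stands.
- The arm moves only by the shell command python3 -m crank 'ROWS' [FORCE]. ROWS is JSON, a list of rows, each a list of 7 numbers: the closure, from -1 (fully open) to 1 (shut), then the shift along the world's x, y, z in mm, then the turn, a rotation vector about the world's x, y, z in rad. In form: [[gripper, dx, dy, dz, rx, ry, rz], ...]. A call has 1 to 5 rows; each row shifts and turns the commanded pose from where the row before left it; what a row does not reach is not made up. A row lasts 1/10 s, in which the tool goes at most 50 mm and 8.59 degrees, less where a joint would pass 70% of its speed; a pose out of reach is approached as far as the arm can. A call with a gripper value outside its range is refused whole. The fingers move at their own pace and stop on an object; FORCE is the grip in N (left out, the last holds). Time passes only in rows, so rows that do not move let the fingers close. It gives the time, the measured TCP pose, the force, the opening and the grip force at its end, in the units of the state.
- env.state(): the state, without advancing time (a new reading comes with each control period).
- eyes.snapshot(name): name is "scene" or "top" or "wrist"; returns a dict with "img" (480x640x3 uint8, red, green, blue), "z_map" (480x640 float32, m along the optical axis (not along the pixel's ray), 0 where there is no reading), "intrinsics" (3x3 intrinsics, pixels), "pose" (4x4, takes a point from camera to world coordinates). Camera axes: x right, y up, looking along -z (the intrinsics and any distortion apply to the point x, -y, -z); pixel columns grow to the right and rows downward; lengths in m; the calibration is good to about 2 mm. The wrist camera is an equidistant fisheye: a pixel r from the principal point sees the ray r / f radians off the axis. A picture is of the moment at which its call begins.
- env.hand_in(): hands the job in; it is judged then, once.
The state is a dict: "time_s": time; "joints": joint angles; "joint_velocities": joint speeds; "effort": joint torques, N m; "tool_pos": TCP position; "tcp_rot": TCP orientation; "force": force on the tool from outside, world axes, zero at the start; "torque": the same for the moment, N m; "grip_width": finger opening in m; "gripper_force": force on a finger pad.
Only numpy, scipy, OpenCV 4.12 (cv2) and the standard library are available. Lean on these libraries where they do the work, as an engineer would, in place of code of your own. Each camera call takes 0.05 s, during which the arm holds its last target. There are 200 camera calls.

### The job

With the cam lever still down, press the test fixture's keys one at a time, letting each come back up: first the round key (wakes the tester), then the square key (zeroes the open probes), then the long bar key (starts the test). Then swing the cam lever up by its cross-bar grip to the highest lift, where it stands straight up and the board is raised fully to the probes, and hold it there steady. It springs back if let go, so finish while still holding it, and leave the other things on the bench alone.

Things in the scene. Friction and masses are not known exactly. Their poses are not given: they have to be found in the camera images.
- fixture: Fixed board test fixture: grey base x -150 to +130 mm, y -110 to +110, 50 mm high; on it a tower (two cheeks, open probe frame) at x -30 to +130 mm, y -91 to +91, up to 177 mm. Origin at bench level. x points away from the operator: the key ledge is on the -x side, towards the robot within 20 degrees; y left, z up. The cam lever is outside on the -y (right) side.
- key_round_top (a point): Centre of the top face of the round key, 26 mm across, grey; the left one of three in a row along the fixture's y on the black key panel (panel 53 mm, key top 63 mm above the bench; keys 55 and 60 mm apart, 85 mm in front of the tower).
- key_round (a joint): Travel of the round key, straight down. Value: 0 up, grows to 0.005 m fully down; springs back up by itself; about 1.5 N to start it, 4 N fully down. Counts as pressed beyond 0.0035 m.
- key_square_top (a point): Centre of the top face of the square key, 24 by 24 mm, grey, the middle one; same height.
- key_square (a joint): Travel of the square key, straight down. Value: 0 up, grows to 0.005 m fully down; springs back up by itself; about 1.5 N to start it, 4 N fully down. Counts as pressed beyond 0.0035 m.
- key_bar_top (a point): Centre of the top face of the long bar key, 18 (x) by 42 (y) mm, grey, the right one; same height.
- key_bar (a joint): Travel of the bar key, straight down. Value: 0 up, grows to 0.005 m fully down; springs back up by itself; about 1.5 N to start it, 4 N fully down. Counts as pressed beyond 0.0035 m.
- lever_grip (a point): Centre of the lever's black cross-bar grip: round bar 22 mm diameter, 40 mm long along the fixture's y. It swings on a circle of 115 mm radius about lever_pivot in the fixture's x-z plane: lever down, it is 156 mm above the bench on the operator's side of the pivot; straight up, 190 mm. It is 55 mm outside the base's right face. An 11 mm steel arm joins it mid-length from the pivot side.
- lever_pivot (a point): Point on the axis of the camshaft (along the fixture's y), 75 mm above the bench, in the plane in which the grip's centre swings; axes as the fixture's.
- cam_lever (a joint): Angle of the cam lever (rad): 0 = down (on its rest stop, leaning to the operator, 45 degrees above level), grows as the grip goes up and away; 0.785 = straight up = highest lift; beyond that the nest sinks again; far stop at 1.2. A return spring pulls it back to 0 with about 2 N at the grip, across the lever, all the way.
- nest_top (a point): Centre of the board's upper face in the white nest plate between the cheeks, seen through the open probe frame; 124 mm above the bench with the lever down, 129 mm at full lift, where it meets the probe tips.
- parts_bin: Bystander: loose blue open bin with boards, 150 by 100 by 70 mm high; origin at the centre of its underside.
- duster_can: Bystander: loose upright spray can, 52 mm diameter, 150 mm high; origin at the centre of its underside.
- tape_roll: Bystander: loose tape roll lying flat, 90 mm diameter, 25 mm high; origin at the centre of its underside.
- multimeter: Bystander: loose black hand-held meter lying flat, 155 by 78 by 40 mm high; origin at the centre of its underside.

How it is judged:
On the way, in this order (a step that is already met when the one before it is completed fails the run):
1. the round key is pressed down alone, with the lever down (value of joint key_round above 0.0035 m and value of joint each of key_square, key_bar below 0.0015 m and value of joint cam_lever below 0.15 rad), for 0.05 s.
2. then the square key is pressed down alone, with the lever down (value of joint key_square above 0.0035 m and value of joint each of key_round, key_bar below 0.0015 m and value of joint cam_lever below 0.15 rad), for 0.05 s.
3. then the bar key is pressed down alone, with the lever down (value of joint key_bar above 0.0035 m and value of joint each of key_round, key_square below 0.0015 m and value of joint cam_lever below 0.15 rad), for 0.05 s.
4. then the fingers hold the cam lever at its highest lift, within 0.15 rad of straight up, for 0.5 s, all keys up (value of joint cam_lever between 0.635 and 0.935 rad and z of nest_top in the frame of fixture above 0.1283 m and contact force between the fingers and cam_lever above 0.8 N and value of joint each of key_round, key_square, key_bar below 0.0015 m), for 0.5 s.
At the end, for the whole second after the job is handed in: The cam lever stands still within 0.15 rad of straight up, the board within 0.7 mm of its greatest height, the fingers pressing on the lever with over 0.8 N; all three keys are up (under 1.5 mm down); the four bystanders are within 30 mm of where they began (all of step 4 and velocity of joint cam_lever between -0.15 and 0.15 rad/s and distance of each of parts_bin, duster_can, tape_roll, multimeter from where it was at the start of the episode below 0.03 m); the arm keeps its last pose, push and grip.
It fails at once if two keys are down at once (value of joint each of key_round, key_square above 0.0025 m or value of joint each of key_round, key_bar above 0.0025 m or value of joint each of key_square, key_bar above 0.0025 m).
It fails at once if a key is pressed while the cam lever is raised (value of joint cam_lever above 0.25 rad and value of joint any of key_round, key_square, key_bar above 0.0025 m).
It fails at once if a bystander is pushed more than 30 mm or knocked over (distance of any of parts_bin, duster_can, tape_roll, multimeter from where it was at the start of the episode above 0.03 m or angle between any of parts_bin, duster_can, tape_roll, multimeter's own z axis and vertical above 0.4 rad).
It also fails if it takes over 51 s, if anything falls off the work surface, if the arm or the gripper's body presses on something with over 40 N, if the wrist force passes 120 N, or if a joint passes its speed limit or range.

## Working session

There is one attempt and no reset: what is moved stays moved. The work goes in short steps, Python scripts to look and compute and a shell command to move; the robot and the scene stay as the last step left them, time stands still between calls to the robot, and variables do not carry over. Pictures are saved under pics/ and viewed, at most 10 in all, crops included, and the job is handed in when it is done.

```bash
mkdir -p pics; ls; cat > h.py <<'E'
import numpy as np,cv2
from bench import env,eyes
def pts(s):
    K=s["intrinsics"];z=s["z_map"];v,u=np.mgrid[:480,:640]
    p=np.stack([(u-K[0,2])/K[0,0]*z,-(v-K[1,2])/K[1,1]*z,-z],-1)
    T=s["pose"];return p@T[:3,:3].T+T[:3,3]
def grab(n):
    s=eyes.snapshot(n);np.savez(f"{n}.npz",**s);return s
E
python3 - <<'E'
from h import *
a=grab("scene");b=grab("top")
for n,s in(("scene",a),("top",b)):
    cv2.imwrite(f"pics/{n}.png",s["img"][...,::-1]);print(s["intrinsics"],s["pose"])
print(env.state())
E
```

```text
pics
[[500.42238065   0.         323.92682805]
 [  0.         500.42238065 235.48689029]
 [  0.           0.           1.        ]] [[ 0.56491629 -0.48986101  0.66400736  1.28241706]
 [ 0.82514129  0.33206909 -0.45702514 -0.54198142]
 [ 0.00338248  0.80608083  0.59179578  0.79869074]
 [ 0.          0.          0.          1.        ]]
[[585.0132216    0.         324.39865253]
 [  0.         585.0132216  248.73669624]
 [  0.           0.           1.        ]] [[ 0.00270529  0.97982865 -0.19982115  0.19821449]
 [-0.99998533  0.00358852  0.00405806 -0.02494733]
 [ 0.00469326  0.19980724  0.97982398  1.78846526]
 [ 0.          0.          0.          1.        ]]
{'time_s': 0.1, 'joints': array([ 1.15321366,  0.62923661,  0.03845516,  1.51819606, -0.02696724,
        0.99631619, -0.02000435]), 'joint_velocities': array([-2.83804320e-04,  1.56010776e-03,  6.32722090e-04, -2.68524431e-03,
       -4.20241282e-06, -3.12789507e-04, -1.03077713e-03]), 'effort': array([ 2.80044536e-03, -5.50792873e+01,  1.14765812e+00, -1.87115479e+01,
       -5.21027483e-02,  1.92092056e-02,  4.42758176e-05]), 'tool_pos': array([ 0.22379607, -0.60966931,  0.21268032]), 'tcp_rot': array([-8.01883766e-04,  9.84570044e-01,  1.74989024e-01, -1.66680463e-04]), 'force': array([ 0.38383105, -0.09526742,  0.69700912]), 'torque': array([-0.02247959,  0.00681396,  0.03683158]), 'gripper_force': 0.0, 'grip_width': 0.0940444841038354}
```

View pics/scene.png

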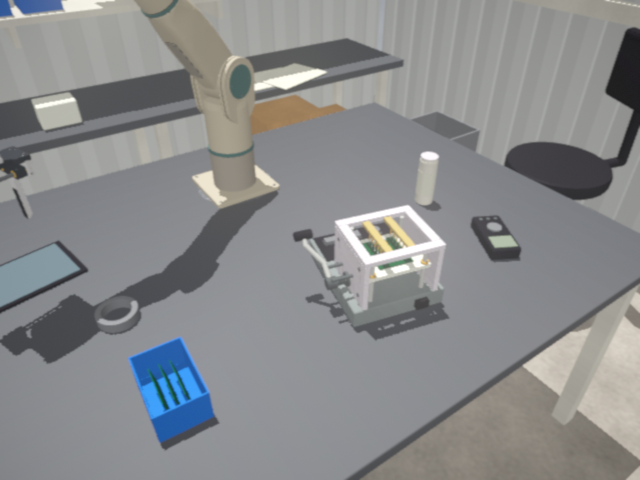

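View pics/top.png

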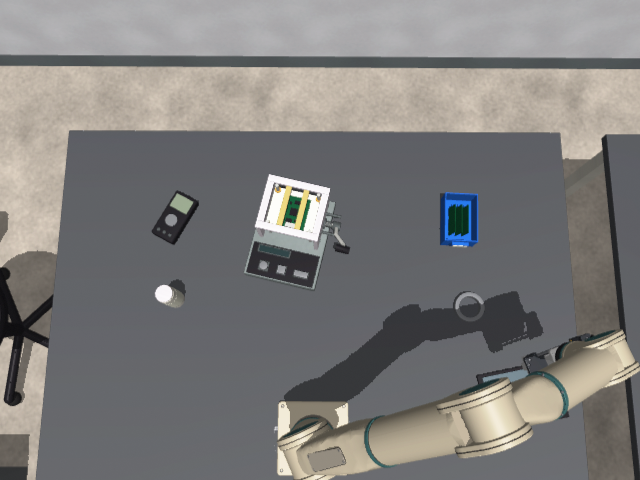

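The top view shows the keys at about (263,265), (281,269) and (300,274), and the grip at about (342,249). The fixture is turned slightly clockwise. Next I'll refine these by mask.

```bash
cat >> h.py <<'E'
def ray(s,u,v,z):
    K=s["intrinsics"];T=s["pose"];d=T[:3,:3]@np.array([(u-K[0,2])/K[0,0],-(v-K[1,2])/K[1,1],-1])
    return T[:3,3]+d*(z-T[2,3])/d[2]
E
python3 - <<'E'
from h import *
s=dict(np.load("top.npz"));im=s["img"];P=pts(s)
g=im.max(2)
r=im[235:300,240:360]
cv2.imwrite("pics/c1.png",cv2.resize(r[...,::-1],None,fx=6,fy=6,interpolation=cv2.INTER_CUBIC))
m=np.zeros(g.shape,np.uint8);m[255:285,252:318]=(g[255:285,252:318]>100)
n,l,st,c=cv2.connectedComponentsWithStats(m)
for i in range(1,n):
    if st[i,4]>15: print(st[i],c[i],ray(s,*c[i],.063).round(4),np.median(P[l==i],0).round(4))
q=P[235:260,328:355];k=(q[...,2]>.15)
print(q[k].mean(0),q[k].min(0),q[k].max(0),k.sum())
E
```

```text
[259 261  10  10  71] [263.05633803 265.16901408] [0.4993 0.1513 0.063 ] [0.4992 0.1514 0.0635]
[276 265  10  10  66] [280.8030303  269.24242424] [0.4871 0.098  0.063 ] [0.4871 0.0972 0.0642]
[313 266   5  19  44] [315.63636364 277.02272727] [ 0.464  -0.0062  0.063 ] [ 0.463  -0.0071  0.0521]
[294 270  14   9  88] [300.30681818 273.94318182] [0.4731 0.0396 0.063 ] [0.4728 0.039  0.0641]
[252 274  46  11  92] [273.5       279.2173913] [0.4569 0.1192 0.063 ] [0.4594 0.1206 0.0496]
[252 277  30   8 125] [261.96  281.832] [0.449  0.1533 0.063 ] [0.457  0.1631 0.0011]
[ 0.52121377 -0.079991    0.20993228] [ 0.19821449 -0.10123168  0.15296518] [ 0.54519255 -0.02494733  1.78846526] 111
```

View pics/c1.png

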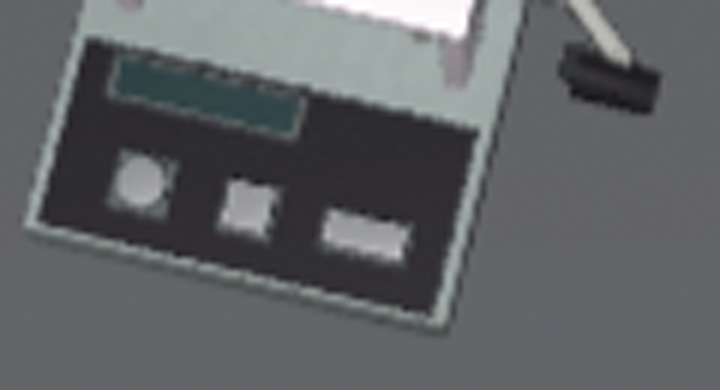

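Keys located from the crop: round at crop (141,182), square (247,207), bar (365,235), and the grip at (612,80). I'll work out the grip position and start moving.

```bash
python3 - <<'E'
from h import *
s=dict(np.load("top.npz"));P=pts(s)
a=ray(s,240+612/6,235+80/6,.165);k=np.array([.4993,.1513]);b=np.array([.4731,.0396])
y=(k-b)/np.linalg.norm(k-b);x=np.array([y[1],-y[0]]);print("yaw",np.degrees(np.arctan2(x[1],x[0])),x,y)
print("grip ray",a,"rel bar fx,fy",(a[:2]-b)@x,(a[:2]-b)@y)
q=P[235:260,328:355].reshape(-1,3);q=q[(q[:,2]>.145)&(q[:,2]<.2)];print(q.mean(0),q.min(0),q.max(0),len(q))
E
python3 -m crank '[[1,20,20,30,0,0,-0.14],[1,35,35,0,0,0,-0.14],[1,35,35,0,0,0,-0.14],[1,35,35,0,0,0,-0.14],[1,35,35,0,0,0,-0.023]]' 20
```

```text
yaw -13.200486937064221 [ 0.97357696 -0.22835914] [0.22835914 0.97357696]
grip ray [ 0.530646   -0.08153353  0.165     ] rel bar fx,fy 0.08368740686502048 -0.10479166375911991
[ 0.53130885 -0.08178553  0.16494528] [ 0.51699596 -0.10123168  0.14529322] [ 0.5532594  -0.06150021  0.17472181] 115
time_s: 0.6
tool_pos: [0.385, -0.4485, 0.2432]
tcp_rot: [-0.0, 0.993, -0.117, -0.0]
force: [0.2, -1.1, -0.4]
grip_width: 0.0578
gripper_force: 0.0
```

```bash
python3 -m crank '[[1,15,45,0,0,0,0],[1,15,45,0,0,0,0],[1,15,45,0,0,0,0],[1,15,45,0,0,0,0],[1,15,45,0,0,0,0]]'; python3 -m crank '[[1,0,45,0,0,0,0],[1,0,45,0,0,0,0],[1,0,45,0,0,0,0],[1,0,45,0,0,0,0],[1,0,45,0,0,0,0]]'
```

```text
time_s: 1.1
tool_pos: [0.4591, -0.2232, 0.2433]
tcp_rot: [-0.0, 0.993, -0.115, -0.0]
force: [0.9, -0.3, 0.1]
grip_width: 0.017
gripper_force: 0.0
time_s: 1.6
tool_pos: [0.4585, 0.0016, 0.2434]
tcp_rot: [0.0, 0.993, -0.115, -0.0]
force: [0.5, -0.2, 0.6]
grip_width: 0.0007
gripper_force: 0.0
```

```bash
python3 -m crank '[[1,10,40,0,0,0,0],[1,10,40,0,0,0,0],[1,10,40,-40,0,0,0],[1,11,30,-40,0,0,0],[1,0,0,-40,0,0,0]]'; python3 -m crank '[[1,0,0,-33,0,0,0],[1,0,0,0,0,0,0]]'; python3 - <<'E'
from h import *
s=grab("scene");cv2.imwrite("pics/s2.png",cv2.resize(s["img"][120:340,200:480,::-1],None,fx=2.5,fy=2.5))
E
```

```text
time_s: 2.1
tool_pos: [0.4998, 0.1497, 0.1284]
tcp_rot: [-0.002, 0.994, -0.112, 0.001]
force: [-0.4, -0.6, -0.7]
grip_width: 0.0004
gripper_force: 0.0
time_s: 2.3
tool_pos: [0.4949, 0.1432, 0.0927]
tcp_rot: [0.002, 0.993, -0.115, -0.004]
force: [-1.4, -0.3, -0.8]
grip_width: 0.0004
gripper_force: 0.0
```

View pics/s2.png

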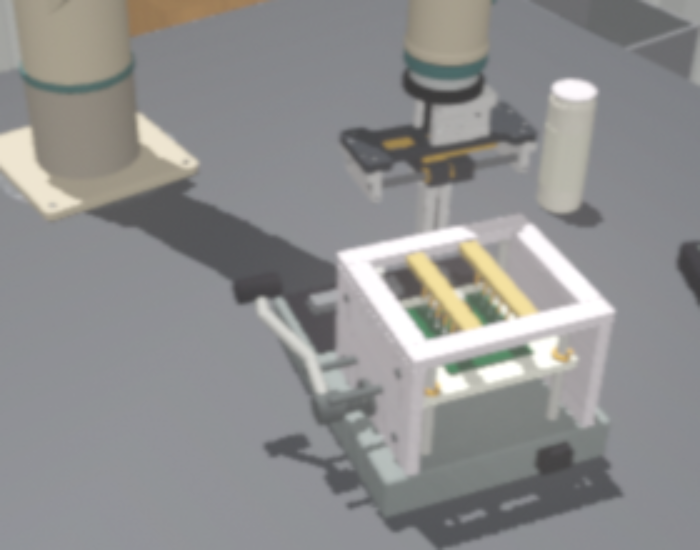

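The view shows the gripper over the key panel and clear of the tower, at crop (435,220), with the lever grip at (258,288). The pose drifted in y, so I'll check whether it has settled.

```bash
python3 -m crank '[[1,0,0,0,0,0,0],[1,0,0,0,0,0,0],[1,0,0,0,0,0,0]]';python3 -c "
from bench import env
s=env.state();print(s['joints'],s['joint_velocities'].round(3))"
```

```text
time_s: 2.65
tool_pos: [0.4997, 0.1441, 0.0983]
tcp_rot: [-0.001, 0.993, -0.116, 0.002]
force: [0.0, -1.3, 0.8]
grip_width: 0.0002
gripper_force: 0.0
[-0.37693229  0.61380882  0.06262831  1.98988394 -0.07058504  0.53650528
 -2.06758627] [ 0.     0.007 -0.001  0.005 -0.001 -0.003  0.   ]
```

```bash
python3 -m crank '[[1,0,7,-15,0,0,0],[1,0,0,0,0,0,0],[1,0,0,0,0,0,0],[1,0,0,0,0,0,0]]'
```

```text
time_s: 3.05
tool_pos: [0.4989, 0.1507, 0.0824]
tcp_rot: [-0.0, 0.993, -0.116, 0.001]
force: [0.3, -1.0, 1.1]
grip_width: 0.0002
gripper_force: 0.0
```

```bash
python3 -m crank '[[1,0,0,-6,0,0,0],[1,0,0,-6,0,0,0],[1,0,0,0,0,0,0],[1,0,0,0,0,0,0]]'; python3 -m crank '[[1,0,0,-4,0,0,0],[1,0,0,0,0,0,0],[1,0,0,0,0,0,0]]'
```

```text
time_s: 3.45
tool_pos: [0.4988, 0.1508, 0.0696]
tcp_rot: [0.0, 0.993, -0.115, 0.0]
force: [1.2, -0.9, 3.3]
grip_width: 0.0004
gripper_force: 1.1
time_s: 3.75
tool_pos: [0.4988, 0.1508, 0.0662]
tcp_rot: [-0.0, 0.993, -0.115, 0.0]
force: [-1.5, -0.1, 8.8]
grip_width: 0.0003
gripper_force: 4.3
```

```bash
python3 -m crank '[[1,0,0,10,0,0,0],[1,0,0,10,0,0,0],[1,-6,-26,0,0,0,0],[1,-6,-27,0,0,0,0],[1,0,0,0,0,0,0]]'; python3 -m crank '[[1,0,0,0,0,0,0],[1,0,0,0,0,0,0]]'
```

```text
time_s: 4.25
tool_pos: [0.485, 0.0938, 0.086]
tcp_rot: [0.001, 0.993, -0.118, -0.001]
force: [-0.0, -0.5, -0.3]
grip_width: 0.0004
gripper_force: 0.0
time_s: 4.45
tool_pos: [0.4867, 0.099, 0.0858]
tcp_rot: [-0.0, 0.993, -0.115, 0.0]
force: [-0.1, 0.0, -0.2]
grip_width: 0.0006
gripper_force: 0.0
```

```bash
python3 -m crank '[[1,0,0,-8,0,0,0],[1,0,0,-6,0,0,0],[1,0,0,-6,0,0,0],[1,0,0,0,0,0,0],[1,0,0,0,0,0,0]]'
```

```text
time_s: 4.95
tool_pos: [0.4865, 0.0988, 0.0661]
tcp_rot: [-0.0, 0.993, -0.115, 0.0]
force: [-1.6, 1.0, 12.7]
grip_width: 0.0002
gripper_force: 6.3
```

Square is fully down. Next the bar key: (-13.5, -59).

```bash
python3 -m crank '[[1,0,0,10,0,0,0],[1,0,0,10,0,0,0],[1,-7,-30,0,0,0,0],[1,-7,-29,0,0,0,0],[1,0,0,0,0,0,0]]'; python3 -m crank '[[1,0,0,0,0,0,0],[1,0,0,0,0,0,0],[1,0,0,0,0,0,0]]'
```

```text
time_s: 5.45
tool_pos: [0.4709, 0.0345, 0.0858]
tcp_rot: [0.001, 0.993, -0.118, -0.001]
force: [-0.4, 0.0, -0.4]
grip_width: 0.0001
gripper_force: 0.0
time_s: 5.75
tool_pos: [0.4727, 0.0402, 0.0856]
tcp_rot: [-0.0, 0.993, -0.114, 0.0]
force: [-0.2, 0.9, 0.3]
grip_width: 0.0007
gripper_force: 0.0
```

```bash
python3 -m crank '[[1,0,0,-8,0,0,0],[1,0,0,-6,0,0,0],[1,0,0,-6,0,0,0],[1,0,0,0,0,0,0],[1,0,0,0,0,0,0]]'
```

```text
time_s: 6.25
tool_pos: [0.4725, 0.0395, 0.0661]
tcp_rot: [-0.0, 0.993, -0.115, 0.0]
force: [-2.6, 1.2, 13.0]
grip_width: 0.0002
gripper_force: 6.6
```

```bash
python3 -m crank '[[1,0,0,20,0,0,0],[1,-5,0,40,0,0,0],[1,-5,-35,20,0,0,0],[1,10,-38,0,0,0,0],[1,10,-38,0,0,0,0]]'; python3 -m crank '[[1,4,0,0,0,0,0],[1,0,0,0,0,0,0],[1,0,0,0,0,0,0],[1,0,0,0,0,0,0]]'; python3 - <<'E'
from h import *
s=grab("scene");cv2.imwrite("pics/s3.png",cv2.resize(s["img"][120:340,200:480,::-1],None,fx=2.5,fy=2.5))
E
```

```text
time_s: 6.75
tool_pos: [0.4828, -0.0728, 0.146]
tcp_rot: [-0.0, 0.993, -0.114, 0.001]
force: [1.2, 0.6, 0.1]
grip_width: 0.0006
gripper_force: 0.0
time_s: 7.15
tool_pos: [0.4859, -0.0704, 0.1452]
tcp_rot: [-0.0, 0.993, -0.114, -0.001]
force: [-1.1, 0.9, -0.0]
grip_width: 0.0002
gripper_force: 0.0
```

View pics/s3.png

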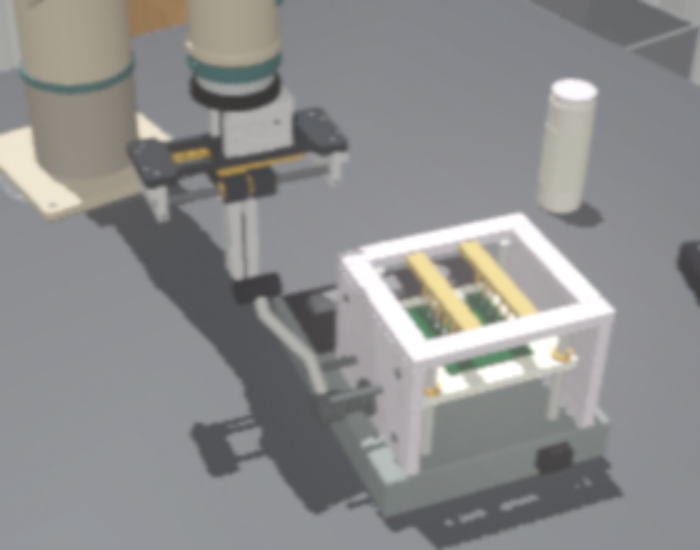

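The closed fingers are just behind the grip on the operator side, lined up with its length (crop 250,280). Now I'll push along fixture +x, following the arc.

```bash
python3 -m crank '[[1,13,-3,0,0,0,0],[1,12,-3,0,0,0,0],[1,6,-1.5,4,0,0,0],[1,10,-2.3,8,0,0,0],[1,0,0,0,0,0,0]]'; python3 -m crank '[[1,10,-2.3,7,0,0,0],[1,10,-2.3,5,0,0,0],[1,10,-2.3,4,0,0,0],[1,10,-2.3,3,0,0,0],[1,0,0,0,0,0,0]]'
```

```text
time_s: 7.7
tool_pos: [0.5243, -0.08, 0.1577]
tcp_rot: [-0.0, 0.993, -0.114, -0.004]
force: [-7.6, 2.3, 7.0]
grip_width: 0.0007
gripper_force: 3.7
time_s: 8.2
tool_pos: [0.5678, -0.0901, 0.1768]
tcp_rot: [-0.0, 0.993, -0.115, -0.0]
force: [-2.2, -0.3, 2.1]
grip_width: 0.0005
gripper_force: 1.2
```

```bash
python3 -m crank '[[1,8,-1.5,2,0,0,0],[1,8,-1.5,1,0,0,0],[1,7,-1.5,1,0,0,0],[1,0,0,0,0,0,0],[1,0,0,0,0,0,0]]'; python3 - <<'E'
from h import *
s=grab("scene");P=pts(s);im=s["img"]
cv2.imwrite("pics/s4.png",cv2.resize(im[120:340,200:480,::-1],None,fx=2.5,fy=2.5))
x=np.array([.97358,-.22836]);y=np.array([.22836,.97358])
# fixture frame: bar key row at fx=-.115; grip plane = bar fy -.105
d=P[...,:2]-[.4731,.0396];fx=d@x-.115;fy=d@y
m=(im.max(2)<60)&(P[...,2]>.17)&(P[...,2]<.21)&(abs(fy+.105)<.03)&(fx<.12)&(fx>-.1)
print(m.sum(),fx[m].min(),fx[m].max(),fx[m].mean(),P[m][:,2].min(),P[m][:,2].max(),"expected centre fx",.0837-.115+.081)
E
```

```text
time_s: 8.7
tool_pos: [0.5907, -0.0955, 0.1804]
tcp_rot: [-0.0, 0.993, -0.115, 0.0]
force: [-2.5, -0.1, 1.9]
grip_width: 0.0005
gripper_force: 0.9Traceback (most recent call last):
  File "<stdin>", line 8, in <module>
    return umr_minimum(a, axis, None, out, keepdims, initial, where)
ValueError: zero-size array to reduction operation minimum which has no identity
```

View pics/s4.png

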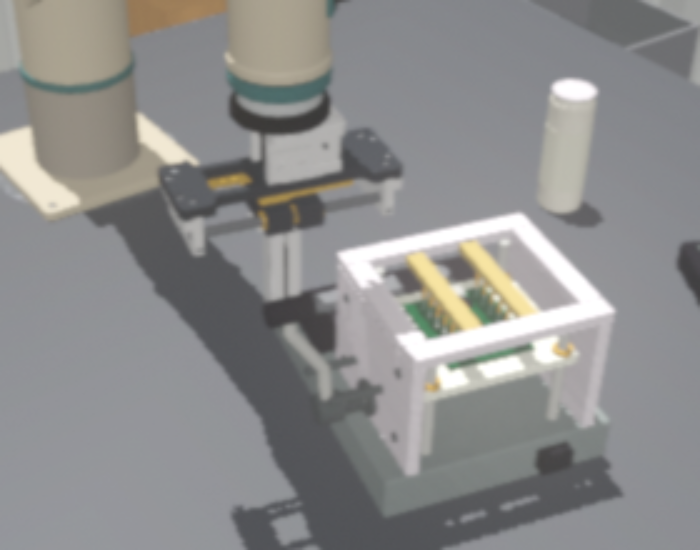

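The grip is now at crop (288,312) with the fingers behind it, and I can't tell from this view whether the lever is vertical. I'll measure the grip in 3D.

```bash
python3 - <<'E'
from h import *
s=dict(np.load("scene.npz"));P=pts(s);im=s["img"]
x=np.array([.97358,-.22836]);y=np.array([.22836,.97358])
d=P[...,:2]-[.4731,.0396];F=np.stack([d@x-.115,d@y,P[...,2]],-1)
for u,v in [(270,314),(280,312),(290,310),(300,308),(288,304),(288,320),(295,335),(305,350),(320,365),(322,380),(330,405),(350,400),(365,398)]:
    a,b=int(200+u/2.5),int(120+v/2.5);print(u,v,im[b,a],F[b,a].round(4))
E
```

```text
270 314 [65 63 66] [ 0.0622 -0.1246  0.1981]
280 312 [67 64 66] [ 0.0577 -0.1146  0.1947]
290 310 [68 66 68] [ 0.0604 -0.1071  0.1946]
300 308 [70 67 68] [ 0.0596 -0.0983  0.1941]
288 304 [66 64 66] [ 0.0575 -0.1081  0.2003]
288 320 [73 71 72] [ 0.0657 -0.1113  0.1895]
295 335 [163 162 159] [ 0.0548 -0.1009  0.1633]
305 350 [165 165 161] [ 0.0581 -0.0933  0.1478]
320 365 [166 165 161] [ 0.0576 -0.0797  0.1273]
322 380 [158 158 154] [ 0.0578 -0.0796  0.111 ]
330 405 [93 96 95] [ 0.0801 -0.0794  0.1012]
350 400 [93 95 94] [ 0.0582 -0.0516  0.08  ]
365 398 [ 99 100  99] [ 0.0611 -0.0387  0.0813]
```

The arm's front face sits at a constant fixture x of about 0.056 from z 0.11 to 0.16, and the grip is at about z 0.19. So the lever is upright to within about 0.05 rad. I'll hold it there and check that it stays steady.

```bash
python3 -m crank '[[1,0,0,0,0,0,0],[1,0,0,0,0,0,0],[1,0,0,0,0,0,0],[1,0,0,0,0,0,0],[1,0,0,0,0,0,0]]'; python3 -m crank '[[1,0,0,0,0,0,0],[1,0,0,0,0,0,0],[1,0,0,0,0,0,0],[1,0,0,0,0,0,0],[1,0,0,0,0,0,0]]'; python3 -c "
from bench import env
print(env.hand_in())"
```

```text
time_s: 9.25
tool_pos: [0.5903, -0.0954, 0.1805]
tcp_rot: [-0.0, 0.993, -0.115, -0.0]
force: [-0.9, 0.0, -0.4]
grip_width: 0.0005
gripper_force: 0.9
time_s: 9.75
tool_pos: [0.5904, -0.0956, 0.1806]
tcp_rot: [0.0, 0.993, -0.115, -0.0]
force: [-1.2, 1.4, -0.5]
grip_width: 0.0008
gripper_force: 0.8
the job is handed in; nothing more can be done
None
```

I pressed the round, square and bar keys fully down one at a time, in that order, then pushed the cam lever upright by its grip with closed fingers (within about 0.05 rad by camera). I handed the job in at 9.75 s still holding it there; no verdict came back, and the push on the lever was only about 1–2 N against the 0.8 N needed.

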